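Shift the suction selector to the green slot

ROBOT

A 7-joint arm with a two-finger parallel gripper is mounted at the origin on the work surface. World frame = base frame: x ahead of the robot, y to its left, z up, the work surface at z = 0. Lengths are in mm, angles in degrees, forces in N, time in s.
With the tool pointing down it reaches from about 425 to 875 mm from the base axis. Payload 4.7 kg.
Tool frame: the origin (TCP) lies between the finger pads; the fingertips stand 22 mm ahead of it and the grasp point (between the pads) lies 3 mm ahead of it; x points along the fingers, y is the direction in which the jaws open and shut, and the axes are right-handed (so a half turn about x gives the same grasp; the last joint's range is limited). The gripper opens to 85 mm and grips with 20 to 120 N. Pads are 22 mm wide; open, the fingers measure 114 mm over their backs; the gripper's body (76 mm by 85 mm) begins 54 mm behind the grasp point. The pads swing forward as they close: fully open they stand 13 mm farther back than shut.
Start: joints at [-70.525, 18.392, -4.016, 83.108, 1.295, 78.541, -3.26], TCP at [208.069, 615.816, 253.349] pointing down, gripper open.
Joint ranges: [-163.93, 163.93], [-17.29, 119.83], [-79.2, 71.16], [3.27, 140.29], [-89.18, 269.18], [5.43, 117.66], [-154.24, 154.24]. Speed limits (degrees/s): [147.25, 147.25, 180, 180, 180, 180, 180].

INTERFACE

Orientations are given as [roll, pitch, yaw] about the fixed x, y, z axes, in that order (R = Rz(yaw) Ry(pitch) Rx(roll)).
In Python, from station import manip, optics, ticket gives the robot as it stands.
- The arm moves only by the tool send_rows, never from a script. Its argument "plan" is a list of rows, each an object of numbers: "claw": the gripper command: -1 is shut, 1 is fully open, values between are in proportion; "tx", "ty", "tz": the shift along the world's x, y, z in m; "rx", "ry", "rz": the turn, a rotation vector about the world's x, y, z in degrees. In form: [{"claw": .., "tx": .., "ty": .., "tz": .., "rx": .., "ry": .., "rz": ..}, ...]. A call has 1 to 10 rows; each row shifts and turns the pose as measured when the row begins; what a row does not reach is not made up. A row lasts 1/12 s, in which the tool goes at most 41.7 mm and 7.16 degrees, less where a joint would pass 70% of its speed; a pose out of reach is approached as far as the arm can. A call is refused whole if a number of a shift passes 0.0417 or a number of a turn 7.16, either way. A call with a gripper value outside its range is refused whole. The fingers move at their own pace and stop on an object; "grip_force" is the grip in N (left out, the last holds). Time passes only in rows, so rows that do not move let the fingers close. It gives the time, the measured TCP pose, the force and the opening at its end, in the units of the state.
- manip.get_state(): the state, without advancing time (a new reading comes with each control period).
- optics.read_camera(name): name is "scene" or "top" or "wrist"; returns (picture, depth): 400x640x3 uint8, red, green, blue; 400x640 float32, mm along the optical axis (not along the pixel's ray), 0 where there is no reading.
- optics.get_calibration(name): a dict with "camera_matrix" (3x3 intrinsics, pixels), "R" (3x3) and "t" (3): a world point X has camera coordinates R X + t; the wrist camera has in their place "mount" (4x4, takes a point from camera to tool coordinates, whose origin is the TCP and whose axes are the tool frame's). Camera axes: x right, y down, z forward; pixel columns grow to the right and rows downward; lengths in mm; the calibration is good to about 2 mm. The wrist camera is an equidistant fisheye: a pixel r from the principal point sees the ray r / f radians off the axis. A picture is of the moment at which its call begins: read the wrist's pose just before it. get_calibration takes no time and is no camera call.
- ticket.job_done(): hands the job in, once; it reports no verdict.
Trained networks look in the newest picture that a camera, given by its name, has taken for a name from the list of things; names that differ only in an ending like _2 or _b are one class to them, and where a whole thing is asked for, a point or a joint stands for the part that bears it (a point fixed in the world has none). Each returns a list of dicts, best first, with "confidence" (0 to 1); they miss things now and then, are a little off and sometimes report something else, mostly with a low value. They report only what shows in the picture. A call takes as long as a camera call. They do not tell look-alikes from the thing itself.
- optics.recognise(camera, label): "rect" ([centre column, centre row, width, height] in pixels, round what is visible of it).
- optics.outline_of(camera, label): "region" (400x640 bool, what is visible of it) and "rect" ([centre column, centre row, width, height] in pixels, round what is visible of it).
The state is a dict: "time": time; "qpos": joint angles; "dq": joint speeds; "effort": joint torques, N m; "eef_pos": TCP position; "tool_rot": TCP orientation; "ft_force": force on the tool from outside, world axes, zero at the start; "ft_torque": the same for the moment, N m; "width": opening from 0.0 (shut) to 1.0 (fully open).
Only numpy, scipy, OpenCV 4.12 (cv2) and the standard library are available. Lean on these libraries where they do the work, as an engineer would, in place of code of your own. Each camera call takes 0.05 s, during which the arm holds its last target. There are 200 camera calls.

TASK

Switch the dust suction to the green branch: push the lever of the suction selector out of its park slot, along the cross channel and fully home into the slot beside the green button, without running it into any other coloured slot on the way. Push it with the fingertips or the outside of the fingers; do not grip it between the fingers. Leave the rasp, the brush, the stone and the cup where they are.

Things in the scene. Friction and masses are not known exactly. Their poses are not given: they have to be found in the camera images.
- selector: Fixed suction selector: a grey box 160 mm (its x) by 150 mm (its y), top plate at 100 mm above the bench, with a short hose stub (60 mm across) on its +x side. Origin: centre of its underside; x points away from the robot when its yaw is 0, y to the left, z up. Four coloured slots and a park slot for a lever are cut in the plate.
- gate (a point): Centre of the gate, on the plate's top. Slots are 17 mm wide, the lever's stem 10 mm. A cross channel runs along y; at both its ends (32 mm left and right of centre) one coloured slot goes to +x and one to -x; the park slot goes from its middle to -x only. Plate lies between the slots, so the lever changes slot only through the channel. Slot ends are 37 mm from the channel's centre line.
- pivot (a point): Point about which the lever swings, 20 mm above the bench in the middle of the selector. No spring: friction keeps the lever where it is left.
- grip (a point): Centre of the lever's grip, 145 mm from the pivot: black, square, orange band, 34 x 34 mm across, 80 mm long along the lever, faces towards the selector's -x, +x, -y and +y when upright. Its height is 165 mm when upright (grip from 125 to 205 mm), about 145 mm in a coloured slot.
- stem (a point): Point on the lever's stem, 80 mm from the pivot, level with the plate's top when the lever is upright. It moves about 28 mm along x and 29 mm along y from the gate's centre to fully home in a coloured slot.
- throw (a joint): Lever's lean along the selector's x, rad: 0 in the cross channel (about 0.05 of play either way), positive towards +x, stops at -0.36 and +0.36 (fully home in a slot). It starts in the park slot, at -0.36 to -0.24. About 3 N at the grip moves it.
- cross (a joint): Lever's lean along the selector's y, rad: 0 in line with the park slot, positive towards +y (left), stops at -0.40 and +0.40, in line with the right and left coloured slots. About 3 N at the grip moves it.
- tag_green: Green button, a disc 22 mm across and 5 mm high fixed on the top plate, that marks the coloured slot next to it; origin at the centre of its underside. The four buttons sit 52 mm to +x or -x and 44 mm to +y or -y of the selector's centre, just outside the slot ends; which colour is where changes.
- tag_red: Red button, a disc 22 mm across and 5 mm high fixed on the top plate, that marks the coloured slot next to it; origin at the centre of its underside. The four buttons sit 52 mm to +x or -x and 44 mm to +y or -y of the selector's centre, just outside the slot ends; which colour is where changes.
- tag_blue: Blue button, a disc 22 mm across and 5 mm high fixed on the top plate, that marks the coloured slot next to it; origin at the centre of its underside. The four buttons sit 52 mm to +x or -x and 44 mm to +y or -y of the selector's centre, just outside the slot ends; which colour is where changes.
- tag_yellow: Yellow button, a disc 22 mm across and 5 mm high fixed on the top plate, that marks the coloured slot next to it; origin at the centre of its underside. The four buttons sit 52 mm to +x or -x and 44 mm to +y or -y of the selector's centre, just outside the slot ends; which colour is where changes.
- rasp: Loose stone rasp, 250 mm long, wooden handle 24 mm thick, lying on the bench to the left (+y) of the selector; origin at the middle of its underside, x along it. Leave it alone.
- brush: Loose dust brush, 200 mm long, under 40 mm high, lying on the bench to the right (-y) of the selector. Leave it alone.
- offcut: Loose limestone piece 60 x 90 x 45 mm high with carved zig-zag, on the bench beyond the selector; origin at the centre of its underside. Leave it alone.
- cup: Loose steel cup, 64 mm across and 75 mm high, standing on the bench beyond the selector; origin at the centre of its underside. Leave it alone.
Things that resemble listed ones, but are neither listed nor needed, are in the scene too. Of the things shaped like the selector, the grey one is meant.

How it is judged:
By the outcome, as a careful person would: the job done as asked, in the order asked, and still so for the second after the job is handed in, with the robot touching nothing.
It also fails if it takes over 54 s, if anything falls off the work surface, if the arm or the gripper's body presses on something with over 40 N, if the wrist force passes 120 N, or if a joint passes its speed limit or range.

## Working session

There is one attempt and no reset: what is moved stays moved. The work goes in short steps, Python scripts to look and compute and a tool call to move; the robot and the scene stay as the last step left them, time stands still between calls to the robot, and variables do not carry over. Pictures are saved under pics/ and viewed, about 8 in all and at most 12, crops included, and the job is handed in when it is done.

Besides the shell and the picture viewer there is one more tool, called after "Emit:" in YAML: its name, and indented under it one key for each argument. send_rows: Moves the arm, as the interface text tells. Its arguments: {"type":"object","properties":{"plan":{"type":"array"},"grip_force":{"type":"number"}},"required":["plan"]}

```bash
mkdir -p pics; cat > h.py <<'E'
import numpy as np, cv2
from station import manip, optics, ticket
def world(cam,d,mask):
    c=optics.get_calibration(cam);K=np.array(c["camera_matrix"]);R=np.array(c["R"]);t=np.array(c["t"]).ravel()
    v,u=np.nonzero(mask&(d>0));z=d[v,u]
    P=np.stack([(u-K[0,2])/K[0,0]*z,(v-K[1,2])/K[1,1]*z,z],1)
    return (P-t)@R
def save(n,p): cv2.imwrite(f"pics/{n}.png",p[:,:,::-1])
E
python3 - <<'E'
from h import *
s=manip.get_state();print(s)
ims=[]
for cam in("top","scene"):
    p,d=optics.read_camera(cam);np.savez(f"{cam}.npz",p=p,d=d);save(cam,p)
    for l in("selector","grip","tag_green","tag_red","tag_blue","tag_yellow","cup","offcut"):
        for r in optics.outline_of(cam,l)[:3]:
            W=world(cam,d,r["region"])
            print(cam,l,round(r["confidence"],2),np.round(r["rect"]),np.round(np.median(W,0)) if len(W) else None, np.round(W.max(0)) if len(W) else None)
E
```

```text
{'time': 0.0, 'qpos': array([-70.52532594,  18.44055369,  -4.01695324,  83.17366015,
         1.29470963,  78.54170099,  -3.26110277]), 'dq': array([ 0.03297876, -0.04308709,  0.00064792,  0.10185696, -0.03969788,
       -0.02420037, -0.06535651]), 'effort': array([-2.91645183e-04, -4.93582714e+01, -3.82090369e-01, -3.14338875e+01,
        1.30253666e-02,  1.10241934e-02, -1.22242278e-05]), 'eef_pos': array([207.91372949, 615.33120287, 252.21760557]), 'tool_rot': array([ -87.41467815,   89.88920587, -106.07944153]), 'ft_force': array([-0.0985505 ,  0.0539812 ,  0.58051031]), 'ft_torque': array([ 0.06053378, -0.00481827,  0.01301891]), 'width': 1.0019731576604207}
top selector 0.97 [197. 112.  75.  77.] [709. 326.  98.] [860. 441. 211.]
top selector 0.73 [449.  98.  77.  81.] [ 761. -329.   98.] [ 903. -253.  209.]
top selector 0.72 [226. 291.  80.  85.] [259. 230.  98.] [362. 347. 208.]
top grip 0.88 [218. 299.  25.  20.] [253. 229. 202.] [273. 277. 208.]
top grip 0.82 [434. 314.  24.  23.] [ 227. -266.  201.] [ 244. -250.  209.]
top grip 0.77 [460.  88.  22.  27.] [ 765. -338.  192.
[... 678 characters left out ...]
40. -140.  210.]
scene grip 0.92 [156. 176.  32.  40.] [ 232. -275.  175.] [ 245. -228.  210.]
scene grip 0.9 [333. 112.  16.  43.] [258. 225. 173.] [274. 409. 210.]
scene grip 0.86 [247. 374.  29.  43.] [ 781. -348.  195.] [ 790. -326.  210.]
scene tag_green 0.49 [299. 249.  94. 102.] [556. -96.  98.] [653.  53. 204.]
scene tag_red 0.39 [306. 264.  12.   7.] [ 600. -103.  105.] [611. -91. 109.]
scene tag_yellow 0.36 [260. 303.  68.  63.] [ 593. -217.   18.] [ 664. -182.   26.]
scene cup 0.7 [349. 308.  33.  38.] [712. -71.  48.] [748.  -7.  80.]
scene offcut 0.91 [370. 276.  40.  47.] [679.  25.  45.] [720.  92.  77.]
scene offcut 0.62 [283. 219.  31.  49.] [503. -97. 165.] [529.  18. 204.]
```

```bash
python3 - <<'E'
from h import *
p=np.load("top.npz")["p"];q=np.load("scene.npz")["p"]
a=cv2.resize(p[130:260,290:450],(800,650),interpolation=cv2.INTER_CUBIC)[:600]
save("crop",a)
save("both",cv2.resize(np.vstack([p,q]),(480,600)))
E
```

```text
(no output)
```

View pics/top.png

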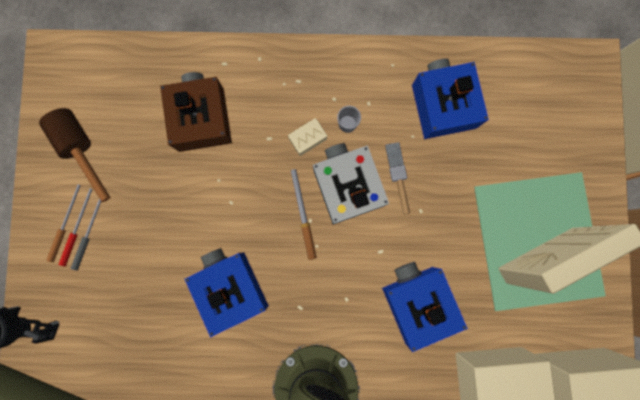

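View pics/crop.png

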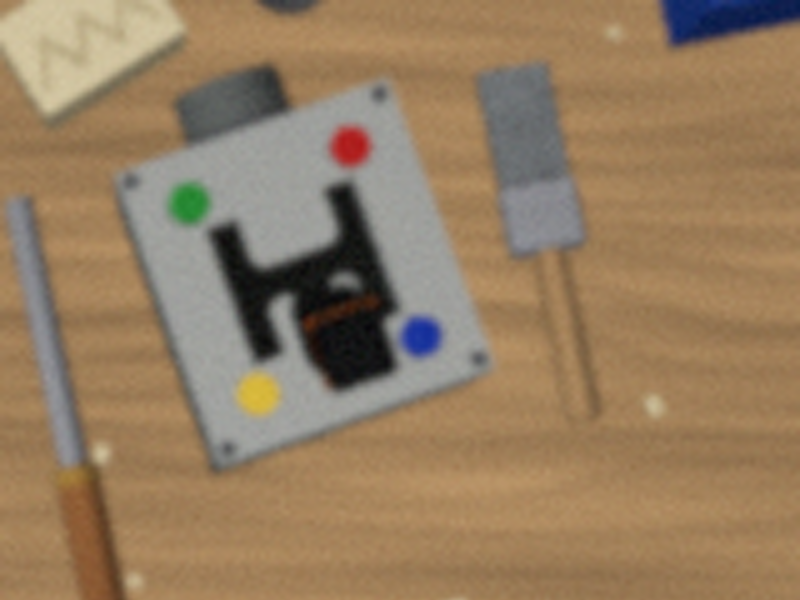

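View pics/scene.png

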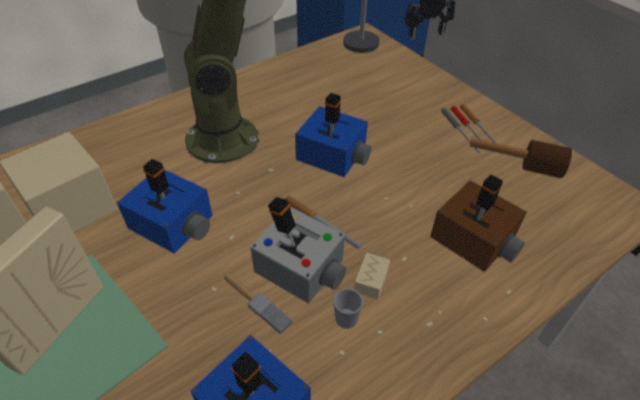

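The grey selector (top px 350,185) is the only one with a grey plate and coloured buttons. The look-alikes are the brown one (195,112) and the blue ones (450,98), (226,291) and (425,305). The enlarged crop shows green at the far left (+x,+y), red far right, yellow near left and blue near right, with the lever in the park slot.

```bash
cat >> h.py <<'E'
T={"green":(52,44),"red":(52,-44),"yellow":(-52,44),"blue":(-52,-44)}
def buttons(cam,p,d):
    hsv=cv2.cvtColor(p,cv2.COLOR_RGB2HSV);rng={"green":(50,75),"red":(172,180),"yellow":(20,28),"blue":(108,125)}
    out={}
    W=np.full(p.shape,np.nan);W[d>0]=world(cam,d,np.ones(d.shape,bool))
    box=(np.abs(W[...,0]-545)<100)&(np.abs(W[...,1]+75)<95)&(W[...,2]>92)&(W[...,2]<116)
    for k,(a,b) in rng.items():
        m=(hsv[...,0]>=a)&(hsv[...,0]<=b)&(hsv[...,1]>120)&box
        out[k]=(W[m].mean(0),m.sum())
    return out,W
def fit(b):
    A=np.array([T[k] for k in b],float);B=np.array([b[k][0][:2] for k in b])
    a=A-A.mean(0);c=B-B.mean(0)
    y=np.arctan2((a[:,0]*c[:,1]-a[:,1]*c[:,0]).sum(),(a*c).sum())
    R=np.array([[np.cos(y),-np.sin(y)],[np.sin(y),np.cos(y)]]);t=B.mean(0)-R@A.mean(0)
    return R,t,np.degrees(y),np.abs(A@R.T+t-B).max()
E
python3 - <<'E'
from h import *
for cam in("top","scene"):
    f=np.load(cam+".npz");b,W=buttons(cam,f["p"],f["d"])
    for k in b:print(k,np.round(b[k][0]),b[k][1])
    R,t,y,e=fit(b);print(cam,t,y,e)
    L=(W[...,:2]-t)@R
    m=(W[...,2]>125)&(np.abs(L)<100).all(-1)
    print("grip local",np.round(np.percentile(L[m],[3,50,97],axis=0)),np.percentile(W[m][:,2],[3,97]),m.sum())
    top=m&(W[...,2]>185);print("top part",np.round(np.percentile(L[top],[3,50,97],axis=0)))
from scipy.spatial.transform import Rotation as Ro
print(Ro.from_euler("xyz",manip.get_state()["tool_rot"],degrees=True).as_matrix().round(3))
E
```

```text
green [568. -19. 104.] 35
red [nan nan nan] 0
yellow [471. -56. 104.] 47
blue [ 502. -139.  104.] 43
top [nan nan] nan nanh.py:17: RuntimeWarning: Mean of empty slice.
  out[k]=(W[m].mean(0),m.sum())
  ret = um.true_divide(
Traceback (most recent call last):
IndexError: index -1 is out of bounds for axis 0 with size 0
```

```bash
sed -i 's/        m=(hsv\[...,0\]>=a).*/        h=hsv[...,0]; m=((h>=a)\&(h<=b)|((k=="red")\&(h<=6)))\&(hsv[...,1]>120)\&box/; s/out\[k\]=(W\[m\].mean(0),m.sum())/if m.sum()>8: out[k]=(np.median(W[m],0),m.sum())/' h.py
python3 - <<'E'
from h import *
for cam in("top","scene"):
    f=np.load(cam+".npz");b,W=buttons(cam,f["p"],f["d"])
    for k in b:print(k,np.round(b[k][0]),b[k][1])
    R,t,y,e=fit(b);print(cam,t,y,e)
    L=(W[...,:2]-t)@R
    m=(W[...,2]>125)&(np.abs(L)<100).all(-1)
    print("grip local",np.round(np.percentile(L[m],[3,50,97],axis=0)),np.percentile(W[m][:,2],[3,97]),m.sum())
    top=m&(W[...,2]>185);print("top part",np.round(np.percentile(L[top],[3,50,97],axis=0)))
from scipy.spatial.transform import Rotation as Ro
print(Ro.from_euler("xyz",manip.get_state()["tool_rot"],degrees=True).as_matrix().round(3))
E
```

```text
green [568. -19. 105.] 35
red [ 598. -102.  104.] 42
yellow [472. -55. 104.] 47
blue [ 501. -139.  104.] 43
top [534.79145013 -78.74888748] 20.39137839007211 0.8735616630122216
grip local [[-66. -15.]
 [-44.   3.]
 [-17.  17.]] [135.26360308 201.35862413] 314
top part [[-67. -15.]
 [-50.   1.]
 [-33.  17.]]
green [570. -21. 105.] 38
red [ 601. -103.  105.] 55
blue [ 502. -141.  105.] 45
scene [536.38406618 -80.71957896] 20.609921520028248 0.8329863786440797
grip local [[-65. -16.]
 [-36.  -8.]
 [-18.  16.]] [129.78998984 201.0836787 ] 670
top part [[-67. -15.]
 [-45.  -3.]
 [-34.  17.]]
[[ 0.     0.32   0.947]
 [ 0.     0.947 -0.32 ]
 [-1.     0.     0.   ]]
```

Two views agree within 2 mm: selector at about (535.5, -79.7), yaw 20.5°, lever in park at a throw of about -0.27. I'll shut the claw, go round and turn the tool y onto the selector's x.

Emit:
send_rows:
  plan:
    - {"claw":-1,"tx":0.022,"ty":-0.033,"tz":0.008,"rx":0,"ry":0,"rz":-5}
    - {"claw":-1,"tx":0.022,"ty":-0.033,"tz":0.008,"rx":0,"ry":0,"rz":-5}
    - {"claw":-1,"tx":0.022,"ty":-0.033,"tz":0.008,"rx":0,"ry":0,"rz":-5}
    - {"claw":-1,"tx":0.022,"ty":-0.033,"tz":0.008,"rx":0,"ry":0,"rz":-5}
    - {"claw":-1,"tx":0.022,"ty":-0.033,"tz":0.008,"rx":0,"ry":0,"rz":-5}
    - {"claw":-1,"tx":0.022,"ty":-0.033,"tz":0,"rx":0,"ry":0,"rz":-5}
    - {"claw":-1,"tx":0.022,"ty":-0.033,"tz":0,"rx":0,"ry":0,"rz":-5}
    - {"claw":-1,"tx":0.022,"ty":-0.033,"tz":0,"rx":0,"ry":0,"rz":-5}
    - {"claw":-1,"tx":0.022,"ty":-0.033,"tz":0,"rx":0,"ry":0,"rz":-5}
    - {"claw":-1,"tx":0.022,"ty":-0.033,"tz":0,"rx":0,"ry":0,"rz":-5}

```text
time: 1.73
eef_pos: [424.0, 278.6, 293.9]
tool_rot: [163.4, 89.4, 93.7]
ft_force: [0.4, 0.6, 0.0]
width: -0.0
```

Emit:
send_rows:
  plan:
    - {"claw":-1,"tx":0.004,"ty":-0.037,"tz":0,"rx":0,"ry":0,"rz":-0.1}
    - {"claw":-1,"tx":0.004,"ty":-0.037,"tz":0,"rx":0,"ry":0,"rz":-0.1}
    - {"claw":-1,"tx":0.004,"ty":-0.037,"tz":0,"rx":0,"ry":0,"rz":-0.1}
    - {"claw":-1,"tx":0.004,"ty":-0.037,"tz":0,"rx":0,"ry":0,"rz":-0.1}
    - {"claw":-1,"tx":0.004,"ty":-0.037,"tz":0,"rx":0,"ry":0,"rz":-0.1}
    - {"claw":-1,"tx":0.002,"ty":-0.037,"tz":0,"rx":0,"ry":0,"rz":0}
    - {"claw":-1,"tx":0.002,"ty":-0.037,"tz":0,"rx":0,"ry":0,"rz":0}
    - {"claw":-1,"tx":0,"ty":-0.037,"tz":0,"rx":0,"ry":0,"rz":0}
    - {"claw":-1,"tx":0,"ty":-0.037,"tz":0,"rx":0,"ry":0,"rz":0}
    - {"claw":-1,"tx":0,"ty":-0.037,"tz":0,"rx":0,"ry":0,"rz":0}

```text
time: 2.57
eef_pos: [450.6, -112.0, 296.3]
tool_rot: [131.2, 88.9, 60.4]
ft_force: [0.5, 0.6, -0.6]
width: 0.002
```

```bash
cat >> h.py <<'E'
from scipy.spatial.transform import Rotation as Ro
C=np.array([535.5,-79.7]);a=np.radians(20.5);RS=np.array([[np.cos(a),-np.sin(a)],[np.sin(a),np.cos(a)]])
def st():
    s=manip.get_state();M=Ro.from_euler("xyz",s["tool_rot"],degrees=True).as_matrix()
    print("t",s["time"].__round__(2),"pos",s["eef_pos"].round(1),"local",((s["eef_pos"][:2]-C)@RS).round(1),"yaz",np.degrees(np.arctan2(M[1,1],M[0,1])).round(1),"down",M[:,0].round(3),"F",(s["ft_force"][:2]@RS).round(1),s["ft_force"][2].round(1),"q",s["qpos"].round(0))
def to(x,y,z=None):
    s=manip.get_state();w=RS@[x,y]+C-s["eef_pos"][:2];print("to",x,y,"dxy",w.round(1),"dz",None if z is None else round(z-s["eef_pos"][2],1))
E
python3 -c "
from h import *
st();to(-97,0,172)"
```

```text
t 2.57 pos [ 450.6 -112.   296.3] local [-90.8  -0.5] yaz 19.2 down [ 0.009  0.016 -1.   ] F [0.7 0.4] -0.6 q [-32.  -9.  39. 106.   5.  81.  25.]
to -97 0 dxy [-6.  -1.7] dz -124.3
```

Emit:
send_rows:
  plan:
    - {"claw":-1,"tx":-0.004,"ty":-0.001,"tz":0,"rx":0,"ry":0,"rz":1.3}
    - {"claw":-1,"tx":-0.002,"ty":-0.001,"tz":-0.03,"rx":0,"ry":0,"rz":0}
    - {"claw":-1,"tx":0,"ty":0,"tz":-0.035,"rx":0,"ry":0,"rz":0}
    - {"claw":-1,"tx":0,"ty":0,"tz":-0.035,"rx":0,"ry":0,"rz":0}
    - {"claw":-1,"tx":0,"ty":0,"tz":-0.024,"rx":0,"ry":0,"rz":0}
    - {"claw":-1,"tx":0,"ty":0,"tz":0,"rx":0,"ry":0,"rz":0}

```text
time: 3.07
eef_pos: [444.0, -127.0, 172.9]
tool_rot: [107.4, 88.4, 36.7]
ft_force: [-1.3, 0.7, 0.2]
width: 0.002
```

```bash
python3 - <<'E'
from h import *
st();to(-97,0,172);to(-31.5,0)
p,d=optics.read_camera("scene");save("s2",cv2.resize(p[130:330,200:400],(600,600),interpolation=cv2.INTER_CUBIC))
E
```

```text
t 3.07 pos [ 444.  -127.   172.9] local [-102.2  -12.3] yaz 19.4 down [ 0.023  0.017 -1.   ] F [-1.   1.1] 0.2 q [-31.  -4.  44. 117.   2.  65.  31.]
to -97 0 dxy [ 0.6 13.4] dz -0.9
to -31.5 0 dxy [62.  36.3] dz None
```

View pics/s2.png

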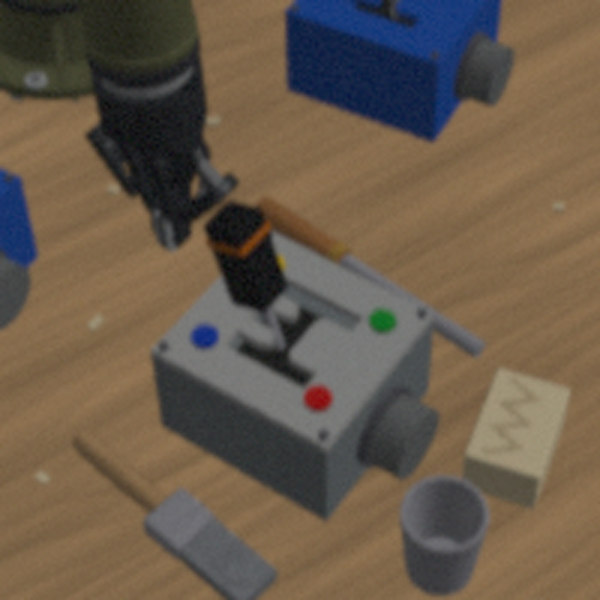

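The picture shows the finger linkages bulging along the jaw axis, at px (235,182), close to the grip top at (240,215). I'll lift, turn the tool 90° so the flat finger side faces the grip, and come down again.

Emit:
send_rows:
  plan:
    - {"claw":-1,"tx":-0.005,"ty":0,"tz":0.035,"rx":0,"ry":0,"rz":0}
    - {"claw":-1,"tx":0,"ty":0,"tz":0.035,"rx":0,"ry":0,"rz":0}
    - {"claw":-1,"tx":0,"ty":0.002,"tz":0,"rx":0,"ry":0,"rz":-7}
    - {"claw":-1,"tx":0,"ty":0.002,"tz":0,"rx":0,"ry":0,"rz":-7}
    - {"claw":-1,"tx":0,"ty":0.002,"tz":0,"rx":0,"ry":0,"rz":-7}
    - {"claw":-1,"tx":0,"ty":0.002,"tz":0,"rx":0,"ry":0,"rz":-7}
    - {"claw":-1,"tx":0,"ty":0,"tz":0,"rx":0,"ry":0,"rz":-7}
    - {"claw":-1,"tx":0,"ty":0,"tz":0,"rx":0,"ry":0,"rz":-7}
    - {"claw":-1,"tx":0,"ty":0,"tz":0,"rx":0,"ry":0,"rz":-7}
    - {"claw":-1,"tx":0,"ty":0,"tz":0,"rx":0,"ry":0,"rz":-7}

```text
time: 3.95
eef_pos: [447.5, -119.3, 271.5]
tool_rot: [107.1, 86.6, -21.0]
ft_force: [0.5, 0.7, 0.8]
width: 0.001
```

Emit:
send_rows:
  plan:
    - {"claw":-1,"tx":0,"ty":0,"tz":0,"rx":0,"ry":0,"rz":-7}
    - {"claw":-1,"tx":0,"ty":0,"tz":0,"rx":0,"ry":0,"rz":-7}
    - {"claw":-1,"tx":0,"ty":0,"tz":0,"rx":0,"ry":0,"rz":-7}
    - {"claw":-1,"tx":0,"ty":0,"tz":0,"rx":0,"ry":0,"rz":-7}
    - {"claw":-1,"tx":0,"ty":0,"tz":0,"rx":0,"ry":0,"rz":-5}
    - {"claw":-1,"tx":0,"ty":0,"tz":0,"rx":0,"ry":0,"rz":0}

```text
time: 4.45
eef_pos: [452.9, -118.9, 287.7]
tool_rot: [118.7, 85.6, -43.5]
ft_force: [0.4, -0.3, 0.1]
width: 0.001
```

```bash
python3 -c "
from h import *
st();to(-97,0,172)"
```

```text
t 4.45 pos [ 452.9 -118.9  287.7] local [-91.1  -7.8] yaz -72.2 down [ 0.055 -0.052 -0.997] F [ 0.3 -0.5] 0.1 q [-22. -10.  28. 108.   8.  77. -68.]
to -97 0 dxy [-8.2  5.2] dz -115.7
```

Emit:
send_rows:
  plan:
    - {"claw":-1,"tx":-0.009,"ty":0.005,"tz":0,"rx":3,"ry":3.1,"rz":2.7}
    - {"claw":-1,"tx":0,"ty":0.003,"tz":-0.03,"rx":0,"ry":0,"rz":0}
    - {"claw":-1,"tx":0,"ty":0.003,"tz":-0.03,"rx":0,"ry":0,"rz":0}
    - {"claw":-1,"tx":0,"ty":0.003,"tz":-0.03,"rx":0,"ry":0,"rz":0}
    - {"claw":-1,"tx":0,"ty":0.002,"tz":-0.025,"rx":0,"ry":0,"rz":0}
    - {"claw":-1,"tx":0,"ty":0,"tz":0,"rx":0,"ry":0,"rz":0}

```text
time: 4.95
eef_pos: [449.9, -102.5, 182.9]
tool_rot: [169.2, 88.6, 10.8]
ft_force: [-1.5, 0.5, -0.1]
width: -0.0
```

```bash
python3 -c "
from h import *
st();to(-90,0,172);to(-28,0,172)"
```

```text
t 4.95 pos [ 449.9 -102.5  182.9] local [-88.2   8.6] yaz -68.3 down [ 0.024  0.005 -1.   ] F [-1.3  1. ] -0.1 q [-22.  -4.  31. 116.   2.  66. -60.]
to -90 0 dxy [ 1.3 -8.7] dz -10.9
to -28 0 dxy [59.4 13. ] dz -10.9
```

Emit:
send_rows:
  plan:
    - {"claw":-1,"tx":0.001,"ty":-0.008,"tz":-0.01,"rx":0.3,"ry":1.3,"rz":-1.2}
    - {"claw":-1,"tx":0.007,"ty":0.0025,"tz":0,"rx":0,"ry":0,"rz":0}
    - {"claw":-1,"tx":0.007,"ty":0.0025,"tz":0,"rx":0,"ry":0,"rz":0}
    - {"claw":-1,"tx":0.007,"ty":0.0025,"tz":0,"rx":0,"ry":0,"rz":0}
    - {"claw":-1,"tx":0.007,"ty":0.0025,"tz":0,"rx":0,"ry":0,"rz":0}
    - {"claw":-1,"tx":0.007,"ty":0.0025,"tz":0,"rx":0,"ry":0,"rz":0}

```text
time: 5.45
eef_pos: [490.7, -97.1, 185.4]
tool_rot: [-144.7, 89.2, 56.3]
ft_force: [-3.1, 0.3, 1.2]
width: -0.003
```

```bash
python3 -c "
from h import *
st();to(-28,0,172)"
```

```text
t 5.45 pos [490.7 -97.1 185.4] local [-48.   -0.6] yaz -69.0 down [ 0.008  0.012 -1.   ] F [-2.8  1.4] 1.2 q [-23.   2.  32. 110.  -2.  67. -59.]
to -28 0 dxy [18.6  7.6] dz -13.4
```

Emit:
send_rows:
  plan:
    - {"claw":-1,"tx":0.005,"ty":0.002,"tz":-0.004,"rx":0,"ry":0,"rz":-0.5}
    - {"claw":-1,"tx":0.005,"ty":0.002,"tz":-0.004,"rx":0,"ry":0,"rz":0}
    - {"claw":-1,"tx":0.004,"ty":0.0015,"tz":-0.003,"rx":0,"ry":0,"rz":0}
    - {"claw":-1,"tx":0.003,"ty":0.001,"tz":0,"rx":0,"ry":0,"rz":0}

```text
time: 5.78
eef_pos: [516.9, -89.7, 187.5]
tool_rot: [-174.8, 88.5, 26.0]
ft_force: [-12.0, -3.2, -3.6]
width: -0.003
```

```bash
cat >> h.py <<'E'
def lever():
    for cam in("scene","top"):
        p,d=optics.read_camera(cam);W=np.full(p.shape,np.nan);W[d>0]=world(cam,d,np.ones(d.shape,bool))
        best=None
        for r in optics.outline_of(cam,"grip"):
            Q=W[r["region"]];Q=Q[~np.isnan(Q[:,0])];l=(Q[:,:2]-C)@RS
            k=(np.abs(l)<95).all(1)&(Q[:,2]>112)
            if k.mean()>.6 and k.sum()>30:
                print(cam,"grip",round(r["confidence"],2),np.round(np.percentile(l[k],[5,50,95],axis=0)).tolist(),np.percentile(Q[k,2],[5,95]).round());break
    return
E
python3 - <<'E'
from h import *
st();to(-28,0,172);lever()
p,d=optics.read_camera("scene");a=p[150:290,230:370]
q,d=optics.read_camera("top");b=q[130:230,300:400]
save("s3",np.hstack([cv2.resize(x,(400,400),interpolation=cv2.INTER_CUBIC) for x in(a,b)]))
E
```

```text
t 5.78 pos [516.9 -89.7 187.5] local [-20.9  -2.9] yaz -69.2 down [ 0.024  0.012 -1.   ] F [-12.4   1.2] -3.6 q [-23.   5.  32. 108.  -4.  67. -59.]
to -28 0 dxy [-7.6  0.2] dz -15.5
scene grip 0.66 [[-9.0, -19.0], [13.0, -14.0], [23.0, 10.0]] [135. 206.]
```

View pics/s3.png

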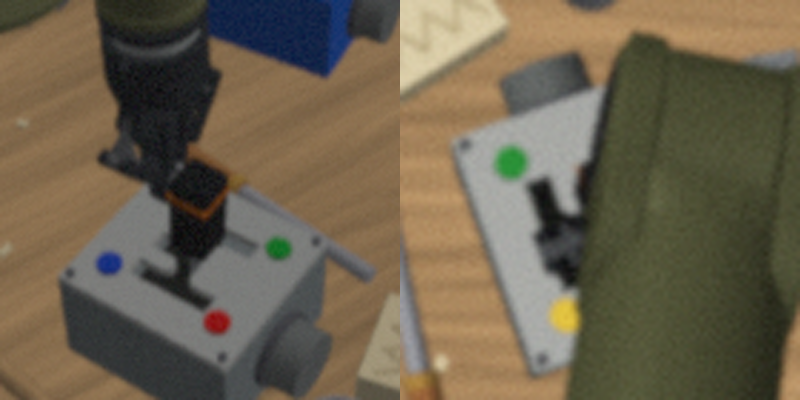

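The lever is upright in the channel: in the left half the stem stands at px (185,265), mid channel, and the wall takes 12 N. I'll back off, turn the tool back by 90° and go to the grip's right side.

Emit:
send_rows:
  plan:
    - {"claw":-1,"tx":-0.013,"ty":-0.005,"tz":0,"rx":0,"ry":0,"rz":0}
    - {"claw":-1,"tx":-0.014,"ty":-0.005,"tz":0,"rx":0,"ry":0,"rz":0}
    - {"claw":-1,"tx":-0.014,"ty":-0.006,"tz":0,"rx":0,"ry":0,"rz":0}
    - {"claw":-1,"tx":0.0,"ty":-0.006,"tz":0,"rx":0,"ry":0,"rz":6.5}
    - {"claw":-1,"tx":0.002,"ty":-0.006,"tz":0,"rx":0,"ry":0,"rz":6.5}
    - {"claw":-1,"tx":0.002,"ty":-0.006,"tz":0,"rx":0,"ry":0,"rz":6.5}
    - {"claw":-1,"tx":0.002,"ty":-0.006,"tz":0,"rx":0,"ry":0,"rz":6.5}
    - {"claw":-1,"tx":0.002,"ty":-0.006,"tz":0,"rx":0,"ry":0,"rz":6.5}
    - {"claw":-1,"tx":0.002,"ty":-0.006,"tz":0,"rx":0,"ry":0,"rz":6.5}
    - {"claw":-1,"tx":0,"ty":0,"tz":0,"rx":0,"ry":0,"rz":6.5}

```text
time: 6.92
eef_pos: [496.3, -139.6, 195.1]
tool_rot: [161.1, 87.5, 50.0]
ft_force: [0.1, 0.7, 0.2]
width: -0.002
```

```bash
python3 -c "
from h import *
st();to(-70,-68,175)"
```

```text
t 6.92 pos [ 496.3 -139.6  195.1] local [-57.7 -42.3] yaz -21.1 down [ 0.029  0.034 -0.999] F [0.4 0.6] 0.2 q [-19.   3.  35. 108.  -4.  68.  -4.]
to -70 -68 dxy [ -2.6 -28.4] dz -20.1
```

Emit:
send_rows:
  plan:
    - {"claw":-1,"tx":-0.002,"ty":-0.008,"tz":-0.003,"rx":0,"ry":0,"rz":6.5}
    - {"claw":-1,"tx":-0.002,"ty":-0.008,"tz":-0.003,"rx":0,"ry":0,"rz":6.5}
    - {"claw":-1,"tx":0,"ty":-0.006,"tz":-0.003,"rx":0,"ry":0,"rz":6.5}
    - {"claw":-1,"tx":0,"ty":-0.004,"tz":-0.003,"rx":-1,"ry":0.8,"rz":6.5}
    - {"claw":-1,"tx":0,"ty":0,"tz":-0.003,"rx":-1,"ry":0.8,"rz":6.5}
    - {"claw":-1,"tx":0,"ty":0,"tz":-0.003,"rx":0,"ry":0,"rz":5}
    - {"claw":-1,"tx":0,"ty":0,"tz":0,"rx":0,"ry":0,"rz":0}

```text
time: 7.5
eef_pos: [502.7, -165.7, 182.2]
tool_rot: [-160.2, 89.8, 128.7]
ft_force: [0.4, 0.0, 0.3]
width: -0.003
```

```bash
python3 -c "
from h import *
st();to(5,-62,175)"
```

```text
t 7.5 pos [ 502.7 -165.7  182.2] local [-60.8 -69.1] yaz 19.0 down [-0.003  0.003 -1.   ] F [ 0.4 -0.1] 0.3 q [-16.   7.  34. 107.  -4.  68.  38.]
to 5 -62 dxy [59.2 29.7] dz -7.2
```

Emit:
send_rows:
  plan:
    - {"claw":-1,"tx":0.015,"ty":0.006,"tz":-0.003,"rx":0,"ry":0,"rz":0.5}
    - {"claw":-1,"tx":0.015,"ty":0.006,"tz":-0.003,"rx":0,"ry":0,"rz":0.5}
    - {"claw":-1,"tx":0.015,"ty":0.006,"tz":-0.003,"rx":0,"ry":0,"rz":0.5}
    - {"claw":-1,"tx":0.012,"ty":0.006,"tz":-0.003,"rx":0,"ry":0,"rz":0}
    - {"claw":-1,"tx":0,"ty":0,"tz":0,"rx":0,"ry":0,"rz":0}

```text
time: 7.92
eef_pos: [566.8, -139.3, 173.3]
tool_rot: [94.7, 89.5, 24.6]
ft_force: [0.6, 0.3, 0.2]
width: -0.0
```

```bash
python3 -c "
from h import *
st();to(6,-40,172);to(6,25,172);lever()"
```

```text
t 7.92 pos [ 566.8 -139.3  173.3] local [  8.5 -66.8] yaz 20.0 down [ 0.008  0.004 -1.   ] F [0.6 0.1] 0.2 q [-16.  14.  32. 100.  -9.  68.  38.]
to 6 -40 dxy [-11.7  24.2] dz -1.3
to 6 25 dxy [-34.5  85.1] dz -1.3
scene grip 0.59 [[1.0, -18.0], [20.0, -2.0], [24.0, 12.0]] [134. 207.]
top grip 0.74 [[-10.0, -15.0], [4.0, 3.0], [23.0, 16.0]] [141. 206.]
```

Emit:
send_rows:
  plan:
    - {"claw":-1,"tx":-0.0045,"ty":0.011,"tz":0,"rx":0,"ry":0,"rz":0.5}
    - {"claw":-1,"tx":-0.0045,"ty":0.011,"tz":0,"rx":0,"ry":0,"rz":0}
    - {"claw":-1,"tx":-0.004,"ty":0.011,"tz":0,"rx":0,"ry":0,"rz":0}
    - {"claw":-1,"tx":-0.004,"ty":0.01,"tz":0,"rx":0,"ry":0,"rz":0}
    - {"claw":-1,"tx":-0.003,"ty":0.008,"tz":0,"rx":0,"ry":0,"rz":0}
    - {"claw":-1,"tx":-0.002,"ty":0.006,"tz":0,"rx":0,"ry":0,"rz":0}

```text
time: 8.62
eef_pos: [537.3, -88.2, 176.2]
tool_rot: [72.3, 89.3, 2.0]
ft_force: [1.7, -1.8, -1.0]
width: -0.002
```

```bash
python3 -c "
from h import *
st();to(6,25,172);lever()"
```

```text
t 8.62 pos [537.3 -88.2 176.2] local [-1.3 -8.6] yaz 19.7 down [ 0.012  0.    -1.   ] F [ 0.9 -2.3] -1.0 q [-22.   9.  31. 105.  -5.  67.  31.]
to 6 25 dxy [-5. 34.] dz -4.2
scene grip 0.53 [[4.0, -1.0], [20.0, 4.0], [23.0, 27.0]] [131. 174.]
top grip 0.46 [[-3.0, 28.0], [11.0, 37.0], [22.0, 43.0]] [197. 204.]
```

Emit:
send_rows:
  plan:
    - {"claw":-1,"tx":-0.001,"ty":0.009,"tz":-0.001,"rx":0,"ry":0,"rz":0}
    - {"claw":-1,"tx":-0.001,"ty":0.008,"tz":-0.001,"rx":0,"ry":0,"rz":0}
    - {"claw":-1,"tx":-0.001,"ty":0.006,"tz":-0.001,"rx":0,"ry":0,"rz":0}
    - {"claw":-1,"tx":-0.001,"ty":0.004,"tz":-0.001,"rx":0,"ry":0,"rz":0}

```text
time: 9.15
eef_pos: [532.8, -65.6, 172.5]
tool_rot: [43.1, 89.4, -27.6]
ft_force: [-0.7, -2.2, 1.6]
width: -0.002
```

```bash
python3 -c "
from h import *
st();to(6,25,172);lever()"
```

```text
t 9.15 pos [532.8 -65.6 172.5] local [ 2.4 14.1] yaz 19.3 down [ 0.009 -0.005 -1.   ] F [-1.4 -1.8] 1.6 q [-23.   8.  30. 107.  -4.  66.  27.]
to 6 25 dxy [-0.4 11.4] dz -0.5
scene grip 0.8 [[4.0, 17.0], [20.0, 27.0], [22.0, 46.0]] [126. 167.]
top grip 0.48 [[4.0, 59.0], [15.0, 66.0], [23.0, 71.0]] [188. 196.]
```

Emit:
send_rows:
  plan:
    - {"claw":-1,"tx":-0.001,"ty":0.006,"tz":0,"rx":0,"ry":0,"rz":0}
    - {"claw":-1,"tx":-0.001,"ty":0.005,"tz":0,"rx":0,"ry":0,"rz":0}
    - {"claw":-1,"tx":-0.001,"ty":0.004,"tz":0,"rx":0,"ry":0,"rz":0}

```text
time: 9.6
eef_pos: [529.8, -51.5, 171.6]
tool_rot: [34.8, 89.4, -36.0]
ft_force: [3.4, -10.2, -2.1]
width: -0.002
```

```bash
python3 - <<'E'
from h import *
st();to(6,25,172);lever()
p,d=optics.read_camera("scene");a=p[150:290,230:370]
q,d=optics.read_camera("top");b=q[130:230,300:400]
save("s4",np.hstack([cv2.resize(x,(400,400),interpolation=cv2.INTER_CUBIC) for x in(a,b)]))
E
```

```text
t 9.6 pos [529.8 -51.5 171.6] local [ 4.5 28.5] yaz 19.2 down [ 0.009 -0.006 -1.   ] F [ -0.4 -10.7] -2.1 q [-25.   7.  29. 107.  -3.  66.  25.]
to 6 25 dxy [ 2.6 -2.7] dz 0.4
scene grip 0.66 [[-2.0, 28.0], [18.0, 38.0], [22.0, 59.0]] [125. 191.]
```

View pics/s4.png

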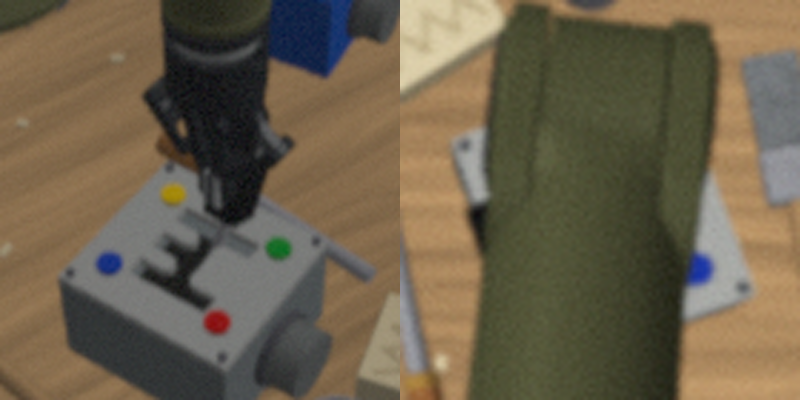

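The lever is at the left stop of the channel (stem at px (220,232) in the left half, 10.7 N on the stop), still at throw about +0.05. I'll back off and go behind it for the final +x push.

Emit:
send_rows:
  plan:
    - {"claw":-1,"tx":0.005,"ty":-0.013,"tz":0,"rx":0,"ry":0,"rz":0}
    - {"claw":-1,"tx":0.005,"ty":-0.013,"tz":0,"rx":0,"ry":0,"rz":0}
    - {"claw":-1,"tx":-0.005,"ty":-0.007,"tz":0,"rx":0,"ry":0,"rz":0}
    - {"claw":-1,"tx":-0.018,"ty":-0.007,"tz":0.002,"rx":0,"ry":0,"rz":0}
    - {"claw":-1,"tx":-0.018,"ty":-0.007,"tz":0.002,"rx":0,"ry":0,"rz":0}
    - {"claw":-1,"tx":-0.018,"ty":-0.007,"tz":0,"rx":0,"ry":0,"rz":0}
    - {"claw":-1,"tx":-0.012,"ty":-0.005,"tz":0,"rx":0,"ry":0,"rz":0}
    - {"claw":-1,"tx":0,"ty":0,"tz":0,"rx":0,"ry":0,"rz":0}

```text
time: 10.57
eef_pos: [464.0, -100.6, 174.7]
tool_rot: [141.5, 89.4, 71.1]
ft_force: [0.6, 0.1, -0.4]
width: -0.0
```

```bash
python3 -c "
from h import *
st();to(-75,55,175)"
```

```text
t 10.57 pos [ 464.  -100.6  174.7] local [-74.3   5.5] yaz 19.6 down [ 0.003  0.01  -1.   ] F [ 0.6 -0.1] -0.4 q [-22.  -1.  31. 114.  -0.  66.  29.]
to -75 55 dxy [-18.   46.2] dz 0.3
```

Emit:
send_rows:
  plan:
    - {"claw":-1,"tx":-0.002,"ty":0.003,"tz":0,"rx":0,"ry":0,"rz":-6.5}
    - {"claw":-1,"tx":-0.002,"ty":0.003,"tz":-0.001,"rx":0,"ry":0,"rz":-6.5}
    - {"claw":-1,"tx":-0.002,"ty":0.003,"tz":-0.001,"rx":0,"ry":0,"rz":-6.5}
    - {"claw":-1,"tx":-0.002,"ty":0.003,"tz":-0.001,"rx":0,"ry":0,"rz":-6.5}
    - {"claw":-1,"tx":-0.002,"ty":0.003,"tz":-0.001,"rx":0,"ry":0,"rz":-6.5}
    - {"claw":-1,"tx":-0.002,"ty":0.003,"tz":-0.001,"rx":0,"ry":0,"rz":-6.5}
    - {"claw":-1,"tx":-0.002,"ty":0.003,"tz":-0.001,"rx":0,"ry":0,"rz":-6.5}
    - {"claw":-1,"tx":-0.002,"ty":0.003,"tz":-0.001,"rx":0,"ry":0,"rz":-6.5}

```text
time: 11.23
eef_pos: [449.0, -65.3, 168.7]
tool_rot: [160.3, 88.8, 35.9]
ft_force: [0.0, -0.0, -0.1]
width: -0.003
```

```bash
python3 -c "
from h import *
st();to(-75,55,175)"
```

```text
t 11.23 pos [449.  -65.3 168.7] local [-76.   43.8] yaz -34.5 down [ 0.017  0.012 -1.   ] F [ 0. -0.] -0.1 q [-23.  -4.  27. 118.   1.  65. -30.]
to -75 55 dxy [-3.  10.8] dz 6.3
```

Emit:
send_rows:
  plan:
    - {"claw":-1,"tx":-0.001,"ty":0.003,"tz":0,"rx":-0.4,"ry":0.5,"rz":-6.3}
    - {"claw":-1,"tx":0,"ty":0.003,"tz":0,"rx":-0.3,"ry":0.5,"rz":-6.3}
    - {"claw":-1,"tx":0,"ty":0.002,"tz":0,"rx":0,"ry":0,"rz":-6.3}
    - {"claw":-1,"tx":0,"ty":0.002,"tz":0,"rx":0,"ry":0,"rz":-6.3}
    - {"claw":-1,"tx":0,"ty":0,"tz":0,"rx":0,"ry":0,"rz":-6.3}
    - {"claw":-1,"tx":0,"ty":0,"tz":0,"rx":0,"ry":0,"rz":-3}
    - {"claw":-1,"tx":0,"ty":0,"tz":0,"rx":0,"ry":0,"rz":0}

```text
time: 11.82
eef_pos: [449.0, -43.2, 168.8]
tool_rot: [-111.5, 89.6, 88.0]
ft_force: [-0.6, -0.4, 0.3]
width: 0.004
```

```bash
python3 -c "
from h import *
st();to(-30,56,171);to(24,56,171);lever()"
```

```text
t 11.82 pos [449.  -43.2 168.8] local [-68.2  64.5] yaz -70.5 down [ 0.     0.007 -1.   ] F [-0.7 -0.2] 0.3 q [-23.  -3.  24. 117.   1.  66. -69.]
to -30 56 dxy [38.8  5.4] dz 2.2
to 24 56 dxy [89.4 24.3] dz 2.2
scene grip 0.57 [[-8.0, 30.0], [12.0, 49.0], [23.0, 77.0]] [129. 194.]
```

Emit:
send_rows:
  plan:
    - {"claw":-1,"tx":0.009,"ty":0.0012,"tz":0,"rx":0,"ry":0,"rz":0}
    - {"claw":-1,"tx":0.009,"ty":0.0012,"tz":0,"rx":0,"ry":0,"rz":0}
    - {"claw":-1,"tx":0.008,"ty":0.0012,"tz":0,"rx":0,"ry":0,"rz":0}
    - {"claw":-1,"tx":0.007,"ty":0.0018,"tz":0,"rx":0,"ry":0,"rz":0}
    - {"claw":-1,"tx":0.007,"ty":0.0025,"tz":0,"rx":0,"ry":0,"rz":0}
    - {"claw":-1,"tx":0.006,"ty":0.002,"tz":0,"rx":0,"ry":0,"rz":0}

```text
time: 12.52
eef_pos: [499.1, -33.5, 168.8]
tool_rot: [-108.5, 89.6, 91.2]
ft_force: [-3.8, -0.2, 2.9]
width: -0.0
```

```bash
python3 -c "
from h import *
st();to(24,56,171);lever()"
```

```text
t 12.52 pos [499.1 -33.5 168.8] local [-17.9  56. ] yaz -70.2 down [-0.     0.007 -1.   ] F [-3.7  1.1] 2.9 q [-23.   3.  25. 111.  -2.  66. -67.]
to 24 56 dxy [39.3 14.6] dz 2.2
scene grip 0.68 [[-4.0, 30.0], [15.0, 48.0], [27.0, 77.0]] [127. 194.]
```

Emit:
send_rows:
  plan:
    - {"claw":-1,"tx":0.007,"ty":0.0026,"tz":0,"rx":0,"ry":0,"rz":0}
    - {"claw":-1,"tx":0.007,"ty":0.0026,"tz":0,"rx":0,"ry":0,"rz":0}
    - {"claw":-1,"tx":0.006,"ty":0.0022,"tz":0,"rx":0,"ry":0,"rz":0}
    - {"claw":-1,"tx":0.005,"ty":0.0018,"tz":0,"rx":0,"ry":0,"rz":0}
    - {"claw":-1,"tx":0.004,"ty":0.0015,"tz":0,"rx":0,"ry":0,"rz":0}

```text
time: 13.13
eef_pos: [526.2, -24.0, 167.5]
tool_rot: [-67.3, 89.5, 132.3]
ft_force: [-2.4, -1.8, -0.3]
width: 0.002
```

```bash
python3 -c "
from h import *
st();to(24,56,171);lever()"
```

```text
t 13.13 pos [526.2 -24.  167.5] local [10.8 55.5] yaz -70.4 down [-0.006  0.006 -1.   ] F [-2.9 -0.8] -0.3 q [-23.   7.  25. 107.  -4.  66. -67.]
to 24 56 dxy [12.1  5.1] dz 3.5
scene grip 0.77 [[22.0, 28.0], [43.0, 46.0], [61.0, 76.0]] [126. 189.]
```

Emit:
send_rows:
  plan:
    - {"claw":-1,"tx":0.006,"ty":0.0023,"tz":0,"rx":0,"ry":0,"rz":0}
    - {"claw":-1,"tx":0.005,"ty":0.002,"tz":0,"rx":0,"ry":0,"rz":0}
    - {"claw":-1,"tx":0.004,"ty":0.0015,"tz":0,"rx":0,"ry":0,"rz":0}
    - {"claw":-1,"tx":0.003,"ty":0.001,"tz":0,"rx":0,"ry":0,"rz":0}

```text
time: 13.67
eef_pos: [542.0, -17.9, 167.1]
tool_rot: [-45.3, 89.2, 154.2]
ft_force: [-9.5, -3.9, 4.1]
width: 0.002
```

```bash
python3 -c "
from h import *
st();to(24,56,171);lever()"
```

```text
t 13.67 pos [542.  -17.9 167.1] local [27.7 55.6] yaz -70.4 down [-0.012  0.006 -1.   ] F [-10.2  -0.4] 4.1 q [-23.  10.  24. 105.  -5.  67. -67.]
to 24 56 dxy [-3.6 -0.9] dz 3.9
scene grip 0.96 [[34.0, 27.0], [55.0, 44.0], [75.0, 74.0]] [123. 186.]
```

Emit:
send_rows:
  plan:
    - {"claw":-1,"tx":0.006,"ty":0.0022,"tz":0,"rx":0,"ry":0,"rz":0}
    - {"claw":-1,"tx":0.006,"ty":0.0022,"tz":0,"rx":0,"ry":0,"rz":0}

```text
time: 14.03
eef_pos: [546.1, -16.9, 166.0]
tool_rot: [-25.4, 88.2, 173.9]
ft_force: [-16.4, -3.8, 9.8]
width: -0.002
```

```bash
python3 -c "
from h import *
st();lever()"
```

```text
t 14.03 pos [546.1 -16.9 166. ] local [32.  55.1] yaz -70.6 down [-0.032  0.003 -0.999] F [-16.7   2.2] 9.8 q [-23.  11.  25. 104.  -5.  68. -67.]
scene grip 0.2 [[34.0, 27.0], [56.0, 45.0], [75.0, 74.0]] [123. 186.]
```

The grip hasn't moved and the force went up, so it is on the stop. I'll back straight off and lift.

Emit:
send_rows:
  plan:
    - {"claw":-1,"tx":-0.01,"ty":-0.004,"tz":0,"rx":0,"ry":0,"rz":0}
    - {"claw":-1,"tx":-0.018,"ty":-0.007,"tz":0,"rx":0,"ry":0,"rz":0}
    - {"claw":-1,"tx":-0.02,"ty":-0.008,"tz":0,"rx":0,"ry":0,"rz":0}
    - {"claw":-1,"tx":-0.02,"ty":-0.008,"tz":0.01,"rx":0,"ry":0,"rz":0}
    - {"claw":-1,"tx":-0.015,"ty":0.01,"tz":0.03,"rx":0,"ry":0,"rz":0}
    - {"claw":-1,"tx":0,"ty":0.035,"tz":0.02,"rx":0,"ry":0,"rz":0}
    - {"claw":-1,"tx":0,"ty":0.04,"tz":0,"rx":0,"ry":0,"rz":0}
    - {"claw":-1,"tx":0,"ty":0.04,"tz":0,"rx":0,"ry":0,"rz":0}
    - {"claw":-1,"tx":0,"ty":0.04,"tz":0,"rx":0,"ry":0,"rz":0}
    - {"claw":-1,"tx":0,"ty":0,"tz":0,"rx":0,"ry":0,"rz":0}

```text
time: 15.07
eef_pos: [468.0, 128.9, 237.0]
tool_rot: [-83.3, 88.9, 115.6]
ft_force: [0.2, 0.7, 0.0]
width: 0.0
```

```bash
python3 - <<'E'
from h import *
st();lever()
p,d=optics.read_camera("scene");a=p[150:290,230:370]
q,d=optics.read_camera("top");b=q[110:230,290:410]
save("s5",np.hstack([cv2.resize(x,(400,400),interpolation=cv2.INTER_CUBIC) for x in(a,b)]))
# lever model fit, stereo: expected grip top centre (185 from pivot) for home
W=np.full(q.shape,np.nan);W[d>0]=world("top",d,np.ones(d.shape,bool));L=(W[...,:2]-C)@RS
m=(W[...,2]>165)&(W[...,2]<200)&(np.abs(L)<110).all(-1);print("top cap",np.percentile(L[m],[5,50,95],axis=0).round().tolist(),m.sum())
l=185*np.array([np.tan(.36),np.tan(.4),1])/np.sqrt(1+np.tan(.36)**2+np.tan(.4)**2);print("expect cap centre",l.round(),"z",l[2]+20)
E
```

```text
t 15.07 pos [468.  128.9 237. ] local [  9.9 219.1] yaz -71.1 down [-0.008  0.017 -1.   ] F [0.5 0.5] 0.0 q [-32.  -1.  14. 107.  -1.  74. -89.]
scene grip 0.6 [[32.0, 27.0], [55.0, 44.0], [75.0, 73.0]] [122. 185.]
top grip 0.73 [[26.0, 33.0], [49.0, 57.0], [74.0, 79.0]] [126. 186.]
top cap [[43.0, 47.0], [58.0, 64.0], [77.0, 81.0]] 245
expect cap centre [ 61.  68. 161.] z 180.99541527776822
```

View pics/s5.png

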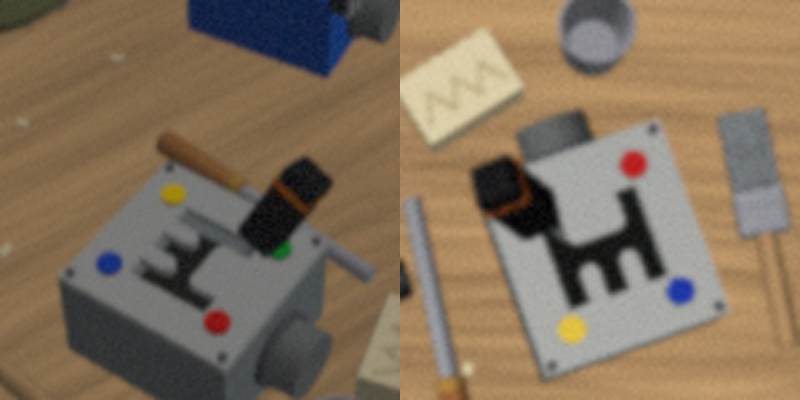

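The lever lies in the green slot: its grip covers the slot beside the green button, at px (480,195) in the right half. Its cap edges match the fully-home pose within about 3 mm. The loose things haven't moved and the arm is clear.

```bash
python3 -c "
from h import *
print(ticket.job_done())"
```

```text
the job is handed in; nothing more can be done
None
```

The suction selector is switched to green: the lever is fully home in the slot beside the green button, and I handed the job in at about 15 s.

With the claw shut the whole time, I made three pushes with the outside of the fingers: +x out of park, +y along the channel to the left stop, then +x into the green slot. The lever did not enter another coloured slot.

**Lever position:** on the last push the grip stayed put while the force rose from 10 N to 17 N, so it was on its stop. After I backed off it had not moved. In the top view its cap edges (x 77, y 81 mm from the selector's centre) fit the fully-home pose (about 77, 84) within about 3 mm.

**Surroundings:** by eye in the last picture, the rasp, brush, stone and cup look unmoved; I did not measure them again. The arm was clear of everything, with about 0 N on the wrist.

**Problems along the way:**
- I lifted and turned the tool 90° before the first contact, because the finger linkages bulged towards the grip.
- The two fixed cameras disagreed by about 2 mm on the selector's position, so I used the mean.
- The network missed the grip in the top view while the arm was in the way.

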